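Arm the step load and hold it on its third click

ROBOT

A 7-joint arm with a two-finger parallel gripper is mounted at the origin on the work surface. World frame = base frame: x ahead of the robot, y to its left, z up, the work surface at z = 0. Lengths are in m, angles in rad, forces in N, time in s.
With the tool pointing down it reaches from about 0.425 to 0.875 m from the base axis. Payload 4.7 kg.
Tool frame: the origin (TCP) lies on the centre line of the jaws, within the pads' length; the fingertips stand 22 mm ahead of it and the grasp point (between the pads) lies 3 mm ahead of it; z points along the fingers, y is the direction in which the jaws open and shut (so a half turn about z gives the same grasp; the last joint's range is limited). The gripper opens to 87 mm and grips with 3 to 60 N. Pads are 19 mm wide; open, the fingers measure 117 mm over their backs; the gripper's body (75 mm by 190 mm) begins 51 mm behind the grasp point.
Start: joints at [1.332, 0.321, -0.07, 1.45, 0.023, 1.371, -0.057], TCP at [0.163, -0.629, 0.245] pointing down, gripper open.
Joint ranges: [-2.86, 2.86], [-0.3, 2.09], [-1.38, 1.24], [0.06, 2.45], [-1.56, 4.7], [0.09, 2.05], [-2.69, 2.69]. Speed limits (rad/s): [2.57, 2.57, 3.14, 3.14, 3.14, 3.14, 3.14].

INTERFACE

Orientations are given as a rotation vector (axis times angle).
In Python, from bench import ctrl, imaging, close_job, finder gives the robot as it stands. The module is installed in compiled form; this text tells all that it offers.
- The arm moves only by the shell command python3 -m jog 'ROWS' [FORCE]. ROWS is JSON, a list that holds one entry, the list of rows, each a list of 7 numbers: the shift along the tool's x, y, z in cm, then the turn, a rotation vector about the tool's x, y, z in degrees, then the finger opening in cm, from 0 to 8.7. In form: [[[dx, dy, dz, ax, ay, az, claw], ...]]. A call has 1 to 12 rows; each row shifts and turns the commanded pose from where the row before left it, along the tool's axes as they then stand; what a row does not reach is not made up. A row lasts 1/10 s, in which the tool goes at most 50 mm and 8.59 degrees, less where a joint would pass 70% of its speed; a pose out of reach is approached as far as the arm can. A call is refused whole if a number of a shift passes 5 or a number of a turn 8.59, either way. A call with a gripper value outside its range is refused whole. The fingers move at their own pace and stop on an object; FORCE is the grip in N (left out, the last holds). Time passes only in rows, so rows that do not move let the fingers close. It gives the time, the measured TCP pose, the force and the opening at its end, in the units of the state.
- ctrl.get_state(): the state, without advancing time (a new reading comes with each control period).
- imaging.get_image(name): name is "scene" or "side" or "wrist"; returns a dict with "frame" (480x640x3 uint8, red, green, blue), "intrinsics" (3x3 intrinsics, pixels), "pose" (4x4, takes a point from camera to world coordinates). Camera axes: x right, y down, z forward; pixel columns grow to the right and rows downward; lengths in m; the calibration is good to about 2 mm. A picture is of the moment at which its call begins. There is no depth.
- close_job(): hands the job in, once; it reports no verdict.
Trained networks look in the newest picture that a camera, given by its name, has taken for a name from the list of things; names that differ only in an ending like _2 or _b are one class to them, and where a whole thing is asked for, a point or a joint stands for the part that bears it (a point fixed in the world has none). Each returns a list of dicts, best first, with "conf" (0 to 1); they miss things now and then, are a little off and sometimes report something else, mostly with a low value. They report only what shows in the picture. A call takes as long as a camera call.
- finder.trace(label, camera): "region" (480x640 bool, what is visible of it) and "point" ([row, column] as shares, 0 to 1, of the picture: columns of its width, rows of its height, amid what is visible of it).
- finder.spot_point(label, camera): "point" ([row, column] as shares, 0 to 1, of the picture: columns of its width, rows of its height: a listed point, or the origin of a listed thing).
The state is a dict: "time": time; "joint_positions": joint angles; "qd": joint speeds; "joint_torque": joint torques, N m; "position": TCP position; "tool_rot": TCP orientation; "ft_force": force on the tool from outside, world axes, zero at the start; "torque": the same for the moment, N m; "grip_width": opening from 0.0 (shut) to 1.0 (fully open).
Only numpy, scipy, OpenCV 4.12 (cv2) and the standard library are available. Lean on these libraries where they do the work, as an engineer would, in place of code of your own. Each camera call takes 0.05 s, during which the arm holds its last target. There are 200 camera calls.

TASK

Arm the black load box by pushing its toggle lever all the way over to the far side, away from the robot, leaving the knob at zero until then. Then grip the bar knob next to it and turn it clockwise one click at a time to the third click, pausing about a second on the first and on the second so the supply can settle, and never going on towards the fourth. The knob springs back to zero when let go, so finish while still gripping it steadily on the third click, with the lever still over and the other things on the bench left where they are.

Things in the scene. Friction and masses are not known exactly. Their poses are not given: they have to be found in the camera images.
- load_box: Black box with bare aluminium top, 160 (x) x 250 (y) x 70 mm high, fixed, on the left or right of the bench (the supply has the other place), yaw within 0.4. Origin: centre of underside; x points to its far edge, z up. On top: bar knob at x 0, y -62 mm; lever at x 0, y +70; brass posts 14 high at x +66, y -100, -65, +30.
- toggle_lever (a joint): Lever of the load box, rad. 0 = leaning to the box's near side (-x of the box, off), about 1.0 = fully over to its far side (+x, armed). Needs about 1.5 N at the tip, stays where left. Pivot: along the box's y, 92 mm above the bench, on a dark block 70 (x) x 50 (y) mm whose top is 95 mm above the bench, with a barrel up to 105 mm.
- toggle_lever_tip (a point): Centre of the black ball, 26 mm across, on the lever's end, 55 mm from its pivot: 140 mm above the bench at both ends of the swing (147 half way); over the swing it moves 53 mm along the box's x, from x -26 to x +26 mm of the box. The rod below it is 10 mm thick.
- step_knob (a joint): Knob angle, rad; 0 at the start (end stop), grows clockwise seen from above, to 1.93 at most. A click every 24 degrees: first 0.419, second 0.838, third 1.257, fourth 1.676. Clicks are felt as a ripple of 0.035 N m on a return spring of 0.05 N m at zero, 0.09 N m at the third click: let go, it always runs back to zero.
- step_knob_grip (a point): On the knob's axis at grip height, 101 mm above the bench. Black knob: round skirt 52 mm across, top at 80 mm; on it an upright bar 46 long, 14 wide, from 80 to 110 mm above the bench, a white line on its -x end. The point turns with it: x along the bar, z up; at zero x is the box's x. Dots on the panel mark zero and the four clicks.
- supply: Bystander, not to be used: silver perforated power supply 200 x 110 x 50 mm, fixed, with a small round knob 28 mm across, 18 mm high, near its front. Origin: centre of its underside.
- resistor: Bystander: loose aluminium power resistor 28 x 16 x 14 mm lying on the load box's panel near its near edge, between lever and knob. Origin: centre of its underside.
- relay: Bystander: loose grey relay 30 x 22 x 22 mm lying on the supply. Origin: centre of its underside.
- brick: Bystander: loose black power adapter 150 x 65 x 36 mm. Origin: centre of its underside.
- fan: Bystander: loose heat sink with a fan, 60 x 60 x 45 mm. Origin: centre of its underside.
- screwdriver: Bystander: loose black-handled screwdriver 200 mm long, 26 mm thick, lying in the middle between load box and supply. Origin: under its middle.

How it is judged:
On the way, in this order (a step that is already met when the one before it is completed fails the run):
1. the lever is fully over while the knob is still at zero (value of joint toggle_lever above 0.85 rad and value of joint step_knob below 0.15 rad), for 0.2 s.
2. the knob is held on the first click (value of joint step_knob between 0.289 and 0.549 rad and contact force between the fingers and step_knob above 2 N), for 0.5 s.
3. the knob is held on the second click (value of joint step_knob between 0.708 and 0.968 rad and contact force between the fingers and step_knob above 2 N), for 0.5 s.
4. the knob is held on the third click (value of joint step_knob between 1.127 and 1.387 rad and contact force between the fingers and step_knob above 2 N), for 0.5 s.
At the end, for the whole second after the job is handed in: The knob stands still on the third click (1.257 rad, within 0.13 rad, under 0.15 rad/s), gripped by the fingers with more than 2 N of contact; the lever is over (above 0.85 rad); and every loose bystander is within 25 mm of where it started (all of step 4 and velocity of joint step_knob between -0.15 and 0.15 rad/s and value of joint toggle_lever above 0.85 rad and distance of each of brick, fan, resistor, relay, screwdriver from where it was at the start of the episode below 0.025 m); the arm keeps its last pose, push and grip.
It fails at once if the knob is turned past the middle between the third and the fourth click (value of joint step_knob above 1.466 rad).
It fails at once if the knob is turned before the lever is over (value of joint step_knob above 0.25 rad and not (value of joint toggle_lever above 0.85 rad)).
It fails at once if a bystander is knocked about (distance of any of brick, fan, resistor, relay, screwdriver from where it was at the start of the episode above 0.03 m).
It also fails if it takes over 51 s, if anything falls off the work surface, if the arm or the gripper's body presses on something with over 40 N, if the wrist force passes 120 N, or if a joint passes its speed limit or range.

## Working session

There is one attempt and no reset: what is moved stays moved. The work goes in short steps, Python scripts to look and compute and a shell command to move; the robot and the scene stay as the last step left them, time stands still between calls to the robot, and variables do not carry over. Pictures are saved under pics/ and viewed, about 8 in all and at most 12, crops included, and the job is handed in when it is done.

```bash
mkdir -p pics; cat > h.py <<'E'
import numpy as np, cv2
from bench import ctrl, imaging, finder
from scipy.spatial.transform import Rotation as R
def ray(im,pt):
    u=np.array([pt[1]*640,pt[0]*480,1.0]); T=np.array(im["pose"])
    d=T[:3,:3]@np.linalg.inv(im["intrinsics"])@u
    return T[:3,3],d/np.linalg.norm(d)
def atz(im,pt,z):
    o,d=ray(im,pt); return o+d*(z-o[2])/d[2]
def proj(im,p):
    T=np.array(im["pose"]); c=T[:3,:3].T@(np.array(p)-T[:3,3]); u=np.array(im["intrinsics"])@c; return u[:2]/u[2]
def save(im,name): cv2.imwrite("pics/"+name,cv2.cvtColor(im["frame"],cv2.COLOR_RGB2BGR))
E
python3 - <<'E'
from h import *
np.set_printoptions(precision=3,suppress=True)
s=ctrl.get_state(); print(s)
for c in ("scene","side","wrist"):
    im=imaging.get_image(c); save(im,c+"0.png")
    print(c,np.array(im["pose"])[:3,3])
    for n,z in (("load_box",0),("toggle_lever_tip",.14),("step_knob_grip",.101),("supply",0),("resistor",.07),("screwdriver",0),("relay",.05),("brick",0),("fan",0)):
        for r in finder.spot_point(n,c)[:2]:
            p=r["point"]; print(n,round(r["conf"],2),np.array([p[1]*640,p[0]*480]),atz(im,p,z))
E
cd pics; python3 -c "
import cv2;a=cv2.imread('scene0.png');b=cv2.imread('side0.png');cv2.imwrite('both0.png',cv2.resize(cv2.vconcat([a,b]),(400,600)) if 0 else cv2.resize(cv2.hconcat([a,b]),(800,300)))"
```

```text
{'time': 0.0, 'joint_positions': array([ 1.332,  0.322, -0.07 ,  1.452,  0.023,  1.371, -0.057]), 'qd': array([-0.   ,  0.002, -0.   , -0.001,  0.001, -0.002,  0.   ]), 'joint_torque': array([ -0.001, -49.13 ,  -0.404, -31.254,  -0.064,   0.044,   0.   ]), 'position': array([ 0.162, -0.629,  0.243]), 'tool_rot': array([-3.115, -0.396,  0.001]), 'ft_force': array([ 0.475,  0.384, -0.166]), 'torque': array([-0.008,  0.022, -0.012]), 'grip_width': 0.9977826260751236}
scene [1.195 0.695 0.754]
load_box 0.9 [247.68 263.52] [ 0.6  -0.21  0.  ]
step_knob_grip 0.7 [220.992 218.976] [ 0.61  -0.301  0.101]
supply 0.78 [392.704 330.   ] [0.515 0.213 0.   ]
supply 0.26 [246.784 261.504] [ 0.596 -0.219  0.   ]
resistor 0.42 [257.28  227.904] [ 0.538 -0.243  0.07 ]
screwdriver 0.58 [312.896 293.28 ] [ 0.558 -0.002  0.   ]
relay 0.44 [368.128 318.624] [0.571 0.187 0.05 ]
brick 0.55 [514.688 384.48 ] [ 0.459  0.475 -0.   ]
fan 0.93 [232.128 205.2  ] [ 0.445 -0.504  0.   ]
side [-0.037  1.02   1.072]
load_box 0.79 [346.688 217.488] [ 0.603 -0.236  0.   ]
toggle_lever_tip 0.42 [354.304 196.32 ] [ 0.548 -0.173  0.14 ]
toggle_lever_tip 0.24 [349.632 216.816] [ 0.514 -0.079  0.14 ]
step_knob_grip 0.67 [351.168 182.016] [ 0.617 -0.287  0.101]
supply 0.63 [299.392 317.28 ] [0.507 0.202 0.   ]
resistor 0.62 [367.424 201.696] [ 0.544 -0.257  0.07 ]
screwdriver 0.92 [322.88  263.808] [ 0.558 -0.007  0.   ]
relay 0.54 [281.792 289.584] [0.573 0.181 0.05 ]
brick 0.82 [255.808 407.28 ] [0.449 0.477 0.   ]
fan 0.47 [353.408 182.496] [ 0.677 -0.425  0.   ]
wrist [ 0.24  -0.61   0.385]
```

View pics/scene0.png

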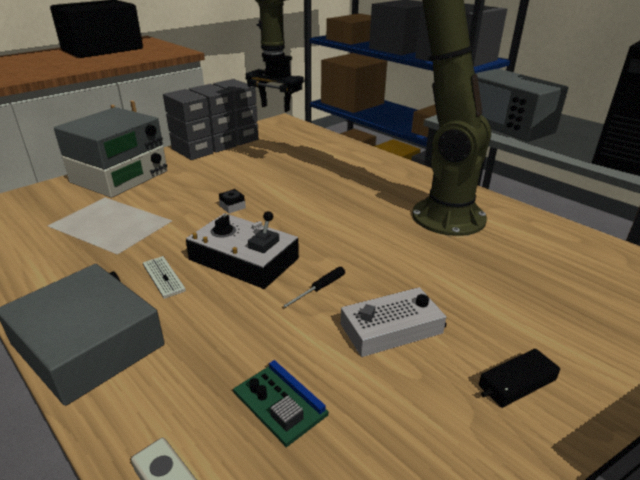

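The load box is on the right, at about (0.60, -0.22) with a small yaw. The ball shows at px (268,216) and the knob at (222,222); both are within reach. I'll move to look from above.

```bash
python3 -m jog '[[[3.2,-2.2,-0.8,0,0,0,8.7],[3.2,-2.2,-0.8,0,0,0,8.7],[3.2,-2.2,-0.8,0,0,0,8.7],[3.2,-2.2,-0.8,0,0,0,8.7],[3.2,-2.2,-0.8,0,0,0,8.7],[3.2,-2.2,-0.8,0,0,0,8.7],[3.2,-2.2,-0.8,0,0,0,8.7],[3.2,-2.2,-0.8,0,0,0,8.7],[3.2,-2.2,-0.8,0,0,0,8.7],[3.2,-2.2,-0.8,0,0,0,8.7],[3.2,-2.2,-0.8,0,0,0,8.7],[0,0,0,0,0,0,8.7]]]'
python3 - <<'E'
from h import *
np.set_printoptions(precision=3,suppress=True)
im=imaging.get_image("wrist"); save(im,"wrist1.png")
T=np.array(im["pose"]);print(T)
for n,z in (("load_box",0),("toggle_lever_tip",.14),("step_knob_grip",.101),("resistor",.07),("screwdriver",0)):
    for r in finder.spot_point(n,"wrist")[:2]:
        p=r["point"]; print(n,round(r["conf"],2),np.array([p[1]*640,p[0]*480]),atz(im,p,z))
for r in finder.trace("load_box","wrist")[:1]:
    m=r["region"].astype(np.uint8); c,_=cv2.findContours(m,0,2); c=max(c,key=cv2.contourArea); print(cv2.minAreaRect(c)); a=cv2.approxPolyDP(c,12,True)[:,0]; 
    for q in a: print(q,atz(im,[q[1]/480,q[0]/640],.07))
E
```

```text
time: 2.7
position: [0.4476, -0.301, 0.3343]
tool_rot: [-3.114, -0.413, -0.007]
ft_force: [0.4, 0.7, -0.1]
grip_width: 0.999
[[ 0.261 -0.925 -0.278  0.525]
 [-0.965 -0.249 -0.076 -0.28 ]
 [ 0.001  0.288 -0.958  0.475]
 [ 0.     0.     0.     1.   ]]
load_box 0.93 [309.12   57.504] [ 0.596 -0.235  0.   ]
toggle_lever_tip 0.77 [220.032  57.12 ] [ 0.555 -0.175  0.14 ]
step_knob_grip 0.77 [369.472  31.296] [ 0.617 -0.293  0.101]
resistor 0.21 [371.008  34.8  ] [ 0.622 -0.297  0.07 ]
screwdriver 0.8 [116.992  44.208] [ 0.55  -0.011  0.   ]
((306.5, 64.0), (128.0, 249.0), 90.0)
[182   0] [ 0.603 -0.108  0.07 ]
[200 127] [ 0.488 -0.145  0.07 ]
[425 119] [ 0.56  -0.376  0.07 ]
[431   0] [ 0.666 -0.345  0.07 ]
```

View pics/wrist1.png

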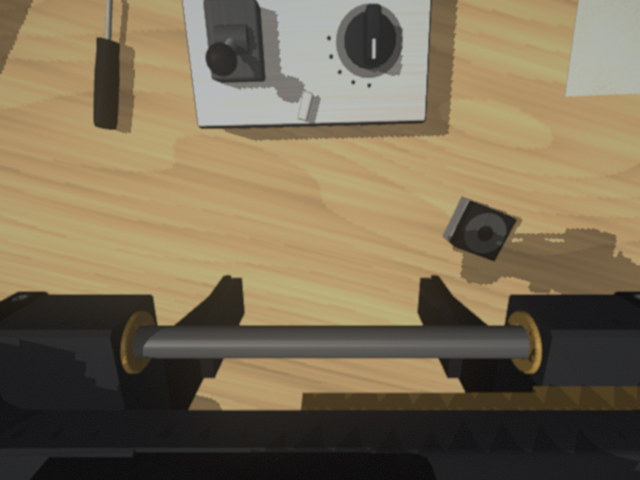

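The wrist picture shows the ball at px (220,57) and the knob at (370,40) with its white line on the near side. The click dots are to the left and near, and the resistor is at (308,107). The estimates agree: box centre (0.599,-0.234), yaw about 0.295, and the lever tip falls where the box geometry puts it. Next I go to the near side of the ball with the fingers shut.

```bash
python3 -m jog '[[[2.1,-1.8,0,0,0,-1.8,0],[2.1,-1.8,0,0,0,0,0],[2.1,-1.8,0,0,0,0,0],[2.1,-1.8,0,0,0,0,0],[2.1,-1.8,0,0,0,0,0],[0,0,2.5,0,0,0,0],[0,0,2.5,0,0,0,0],[0,0,2.5,0,0,0,0],[0,0,2.5,0,0,0,0],[0,0,2.5,0,0,0,0],[0,0,2.5,0,0,0,0],[0,0,0,0,0,0,0]]]' 20
python3 - <<'E'
from h import *
np.set_printoptions(precision=3,suppress=True)
for c,z in (("side",.14),("scene",.14),("wrist",.14)):
    im=imaging.get_image(c); save(im,c+"2.png")
    for r in finder.spot_point("toggle_lever_tip",c)[:2]:
        p=r["point"]; print(c,round(r["conf"],2),np.array([p[1]*640,p[0]*480]),atz(im,p,z))
s=ctrl.get_state(); print(s['position'],s['grip_width'],s['joint_positions'])
C=np.array([.599,-.234]);y=.295;Rm=np.array([[np.cos(y),-np.sin(y)],[np.sin(y),np.cos(y)]])
print("box frame TCP",Rm.T@(s['position'][:2]-C))
w=cv2.imread("pics/wrist2.png"); sd=cv2.imread("pics/side2.png")[100:300,240:480]; cv2.imwrite("pics/c2.png",cv2.hconcat([cv2.resize(w,(400,300)),cv2.resize(sd,(360,300))]))
E
```

```text
time: 4.25
position: [0.5167, -0.1906, 0.1789]
tool_rot: [-3.106, -0.445, 0.009]
ft_force: [-0.6, 0.3, 0.6]
grip_width: 0.032
side 0.48 [352.704 195.696] [ 0.554 -0.173  0.14 ]
scene 0.45 [268.288 219.12 ] [ 0.56  -0.162  0.14 ]
scene 0.45 [220.416 222.72 ] [ 0.657 -0.227  0.14 ]
wrist 0.65 [317.12  210.816] [ 0.554 -0.175  0.14 ]
[ 0.52  -0.192  0.184] 0.004572941238246182 [ 0.748  0.188 -0.492  1.759  0.095  1.215 -1.056]
box frame TCP [-0.063  0.063]
```

View pics/c2.png

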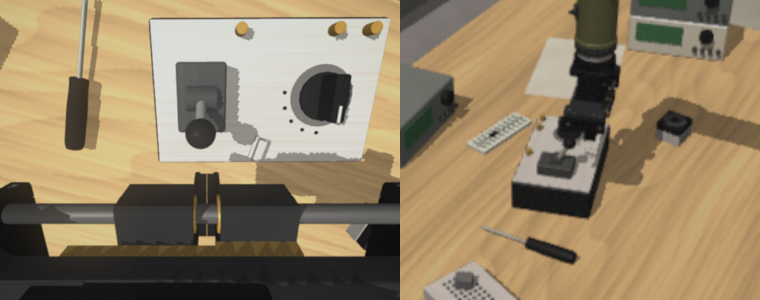

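The closed fingers are on the near side of the ball (wrist crop: ball at (200,133), fingers at (207,185)), and the box frame agrees. I'll descend, then push.

```bash
python3 -m jog '[[[0,-0.3,1.8,0,0,0,0],[0,-0.3,1.8,0,0,0,0],[0,0,0,0,0,0,0],[0.7,0,0,0,0,0,0],[0.7,0,0,0,0,0,0],[0.7,0,0,0,0,0,0],[0.7,0,0,0,0,0,0],[0.7,0,0,0,0,0,0],[0.7,0,0,0,0,0,0],[0.7,0,0,0,0,0,0],[0.7,0,0,0,0,0,0],[0,0,0,0,0,0,0]]]'
python3 -m jog '[[[0.5,0,0,0,0,0,0],[0.5,0,0,0,0,0,0],[0,0,0,0,0,0,0],[0,0,0,0,0,0,0]]]'
```

```text
time: 5.75
position: [0.5723, -0.1693, 0.1463]
tool_rot: [-3.109, -0.447, -0.001]
ft_force: [-0.4, -0.0, 0.4]
grip_width: 0.005
time: 6.15
position: [0.5804, -0.1673, 0.1463]
tool_rot: [-3.11, -0.445, 0.001]
ft_force: [-3.0, -0.1, 0.4]
grip_width: 0.009
```

```bash
python3 -m jog '[[[0.2,0,0,0,0,0,0],[0.2,0,0,0,0,0,0],[0,0,0,0,0,0,0],[0,0,0,0,0,0,0]]]'
python3 - <<'E'
from h import *
np.set_printoptions(precision=3,suppress=True)
for c in ("side","wrist"):
    im=imaging.get_image(c); save(im,c+"3.png")
    for r in finder.spot_point("toggle_lever_tip",c)[:1]:
        p=r["point"]; q=atz(im,p,.14); d=q[:2]-[.599,-.234]; print(c,r["conf"],q,"boxx",d@[.957,.291],"boxy",d@[-.291,.957])
E
```

```text
time: 6.55
position: [0.5812, -0.1673, 0.1459]
tool_rot: [-3.11, -0.443, 0.012]
ft_force: [-8.6, -1.2, 3.3]
grip_width: 0.002
side 0.49 [ 0.6   -0.163  0.14 ] boxx 0.021228476113334397 boxy 0.06768317716694132
wrist 0.84 [ 0.602 -0.161  0.14 ] boxx 0.023921862370686275 boxy 0.06857113689116422
```

A force of 8.6 N, and the ball at about +24 mm, show the lever is at its stop. I back off, rise, and look from beside the knob.

```bash
python3 -m jog '[[[-1.5,0,0,0,0,0,0],[0,0,-3,0,0,0,0],[0,0,-3,0,0,0,4],[-1.5,3.2,0,0,0,0,5],[-1.5,3.2,0,0,0,0,5],[-1.5,3.2,0,0,0,0,5],[0,3.5,0,0,0,0,5],[0,0,0,0,0,0,5],[0,0,0,0,0,0,5]]]'
python3 - <<'E'
from h import *
np.set_printoptions(precision=3,suppress=True)
im=imaging.get_image("wrist"); save(im,"wrist4.png")
for n,z in (("toggle_lever_tip",.14),("step_knob_grip",.101),("load_box",0)):
    for r in finder.spot_point(n,"wrist")[:1]:
        p=r["point"]; q=atz(im,p,z); d=q[:2]-[.599,-.234]; print(n,r["conf"],q,"boxx",d@[.957,.291],"boxy",d@[-.291,.957])
for n in ("step_knob_grip",):
  for c in ("side","scene"):
    im=imaging.get_image(c)
    for r in finder.spot_point(n,c)[:1]: print(c,r["conf"],atz(im,r["point"],.101))
s=ctrl.get_state(); print(s['position'],s['tool_rot'],s['grip_width'],s['joint_positions'])
E
```

```text
time: 7.65
position: [0.5644, -0.3093, 0.2065]
tool_rot: [-3.11, -0.443, -0.003]
ft_force: [0.5, 1.0, -0.0]
grip_width: 0.533
toggle_lever_tip 0.79 [ 0.602 -0.16   0.14 ] boxx 0.02422782555719535 boxy 0.06974542076147774
step_knob_grip 0.71 [ 0.615 -0.297  0.101] boxx -0.0027825963038683836 boxy -0.06499113620072322
load_box 0.95 [ 0.598 -0.236  0.   ] boxx -0.0013779563596905652 boxy -0.0013672216989133205
side 0.5 [ 0.622 -0.29   0.101]
scene 0.54 [ 0.613 -0.296  0.101]
[ 0.564 -0.308  0.207] [3.109 0.447 0.   ] 0.5730956959790987 [ 0.799  0.356 -0.433  1.51   0.152  1.308 -0.935]
```

View pics/wrist4.png

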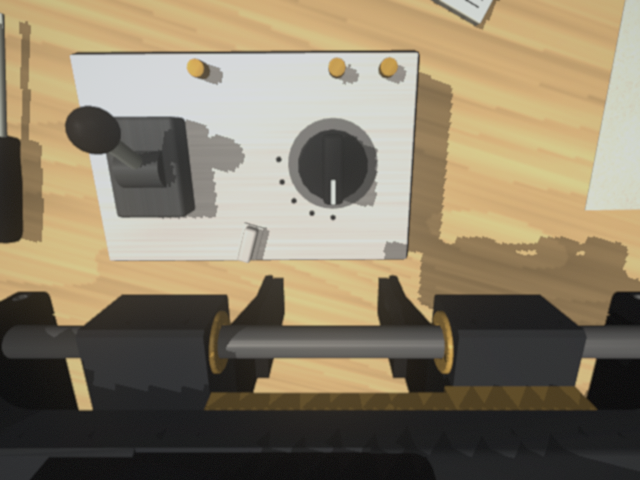

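The lever is over (ball at px (92,130)) and the knob is still at zero, with its white line pointing straight near at (333,192). The jaws line up with the bar. I go over the knob and down, stopping with the tips 85 mm above the bench.

```bash
python3 -m jog '[[[1.8,0.1,0,0,0,0,5],[1.8,0.1,0,0,0,0,5],[1.8,0,0,0,0,0,5],[0,0,2.5,0,0,0,5],[0,0,2.5,0,0,0,5],[0,0,2,0,0,0,5],[0,0,1.5,0,0,0,5],[0,0,1.5,0,0,0,5],[0,0,0,0,0,0,5],[0,0,0,0,0,0,5]]]'
python3 - <<'E'
from h import *
for c in ("wrist","scene"):
    im=imaging.get_image(c); save(im,c+"5.png")
w=cv2.imread("pics/wrist5.png"); sd=cv2.imread("pics/scene5.png")[160:310,150:330]; cv2.imwrite("pics/c5.png",cv2.hconcat([cv2.resize(w,(440,330)),cv2.resize(sd,(360,330))]))
E
```

```text
time: 9.05
position: [0.6164, -0.2957, 0.1069]
tool_rot: [3.11, 0.445, 0.001]
ft_force: [0.2, 0.2, -0.3]
grip_width: 0.573
```

View pics/c5.png

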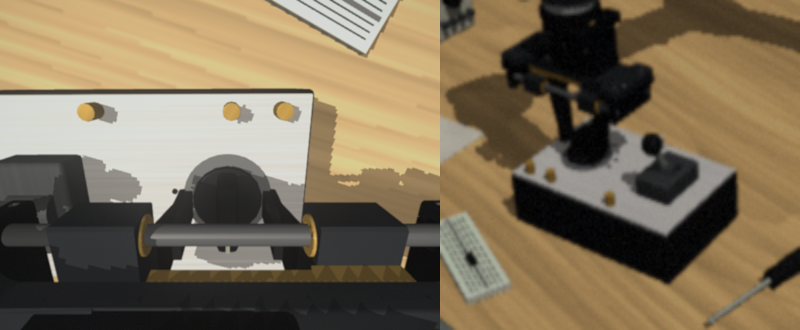

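The fingers straddle the bar, which is centred between them at about px (228,200) in the crop. Closing.

```bash
python3 -m jog '[[[0,0,0,0,0,0,3],[0,0,0,0,0,0,2],[0,0,0,0,0,0,1],[0,0,0,0,0,0,0],[0,0,0,0,0,0,0],[0,0,0,0,0,0,0],[0,0,0,0,0,0,0],[0,0,0,0,0,0,0]]]' 40; python3 -c "
from h import *
s=ctrl.get_state();print(s['ft_force'],s['torque'],s['tool_rot'],s['position'])"
```

```text
time: 9.95
position: [0.6161, -0.2958, 0.1065]
tool_rot: [3.11, 0.445, -0.0]
ft_force: [0.4, -0.9, -0.4]
grip_width: 0.151
[ 0.43199175 -0.92419097 -0.43105709] [-0.06601726 -0.0261035   0.15087312] [ 3.10969040e+00  4.44902675e-01 -9.03254779e-05] [ 0.6161401  -0.29578173  0.10652515]
```

The opening is 13 mm, so the bar is gripped, with negligible side force. Turning to the first click (24°) and holding about 1 s.

```bash
python3 -m jog '[[[0,0,0,0,0,4,0],[0,0,0,0,0,4,0],[0,0,0,0,0,4,0],[0,0,0,0,0,4,0],[0,0,0,0,0,4,0],[0,0,0,0,0,4,0],[0,0,0,0,0,0,0],[0,0,0,0,0,0,0]]]'; python3 - <<'E'
from h import *
s=ctrl.get_state(); M=R.from_rotvec(s['tool_rot']).as_matrix(); print(s['ft_force'],s['torque'],"turned",.285-np.arctan2(M[1,0],M[0,0]),s['joint_positions'])
for c in ("wrist","scene","side"):
    im=imaging.get_image(c); save(im,c+"6.png")
w=cv2.imread("pics/wrist6.png"); sd=cv2.imread("pics/scene6.png")[170:270,170:310]; cv2.imwrite("pics/c6.png",cv2.hconcat([cv2.resize(w,(400,300)),cv2.resize(sd,(400,300))]))
E
```

```text
time: 10.75
position: [0.6162, -0.2961, 0.1065]
tool_rot: [3.134, -0.209, 0.0]
ft_force: [1.1, -1.7, -0.0]
grip_width: 0.156
[ 1.12468496 -1.72426953 -0.03250397] [-0.29914037 -0.09933188  0.04051514] turned 0.4181950376195551 [ 0.66419517  0.50487633 -0.34417621  1.50582429  0.17958575  1.16162238
 -1.41583129]
```

View pics/c6.png

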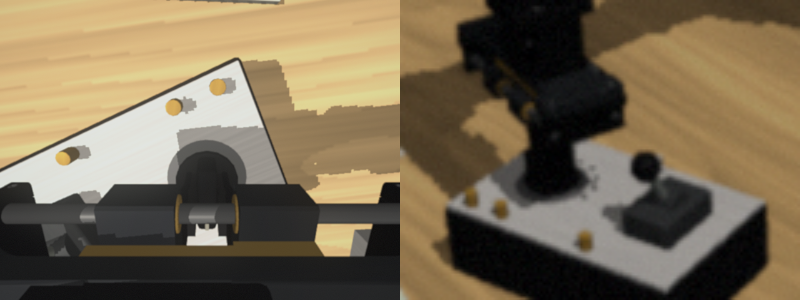

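The bar turned with the gripper: tool rotation is 0.418 rad and the white line is centred between the fingers at (207,228). I hold a bit more, then turn to the second click and pause.

```bash
python3 -m jog '[[[0,0,0,0,0,0,0],[0,0,0,0,0,0,0],[0,0,0,0,0,0,0],[0,0,0,0,0,0,0],[0,0,0,0,0,0,0],[0,0,0,0,0,0,0],[0,0,0,0,0,0,0],[0,0,0,0,0,0,0]]]'; python3 -m jog '[[[0,0,0,0,0,4,0],[0,0,0,0,0,4,0],[0,0,0,0,0,4,0],[0,0,0,0,0,4,0],[0,0,0,0,0,4,0],[0,0,0,0,0,4,0],[0,0,0,0,0,0,0],[0,0,0,0,0,0,0],[0,0,0,0,0,0,0]]]'; python3 - <<'E'
from h import *
s=ctrl.get_state(); M=R.from_rotvec(s['tool_rot']).as_matrix(); print(s['ft_force'],s['torque'],"turned",.285-np.arctan2(M[1,0],M[0,0]),s['joint_positions'])
im=imaging.get_image("wrist"); save(im,"wrist7.png")
E
```

```text
time: 11.7
position: [0.6161, -0.296, 0.1066]
tool_rot: [3.134, -0.212, 0.0]
ft_force: [1.5, -4.2, -1.7]
grip_width: 0.156
time: 12.6
position: [0.6161, -0.2963, 0.1066]
tool_rot: [3.022, -0.857, 0.001]
ft_force: [2.2, -5.5, -1.1]
grip_width: 0.157
[ 2.24584453 -5.52679314 -1.11891063] [-1.09415699 -0.29585565  0.05152708] turned 0.8375322924879762 [ 0.6090931   0.4953791  -0.2685283   1.50816213  0.13907888  1.15630568
 -1.80801951]
```

View pics/wrist7.png

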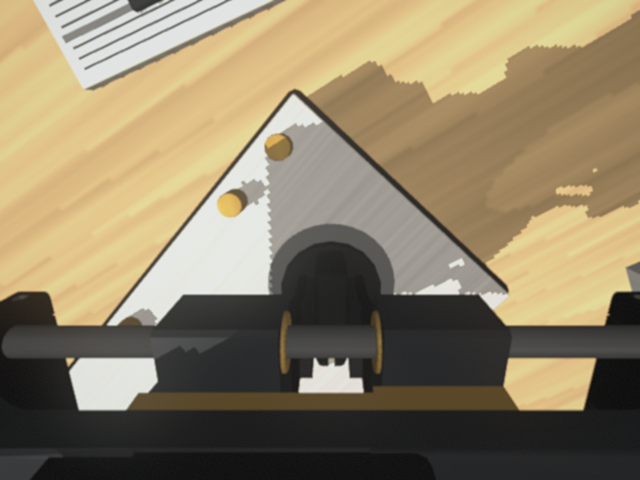

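The wrist picture shows the bar still centred between the fingers at (330,280), and the box edge turned about 48° against the tool. That is the second click. I hold on, then turn to the third.

```bash
python3 -m jog '[[[0,0,0,0,0,0,0],[0,0,0,0,0,0,0],[0,0,0,0,0,0,0],[0,0,0,0,0,0,0],[0,0,0,0,0,0,0],[0,0,0,0,0,0,0],[0,0,0,0,0,0,0],[0,0,0,0,0,0,0]]]'; python3 -m jog '[[[0,0,0,0,0,4,0],[0,0,0,0,0,4,0],[0,0,0,0,0,4,0],[0,0,0,0,0,4,0],[0,0,0,0,0,4,0],[0,0,0,0,0,4,0],[0,0,0,0,0,0,0],[0,0,0,0,0,0,0],[0,0,0,0,0,0,0],[0,0,0,0,0,0,0],[0,0,0,0,0,0,0],[0,0,0,0,0,0,0]]]'; python3 - <<'E'
from h import *
np.set_printoptions(precision=3,suppress=True)
s=ctrl.get_state(); M=R.from_rotvec(s['tool_rot']).as_matrix(); print(s['ft_force'],"turned",.285-np.arctan2(M[1,0],M[0,0]),s['qd'])
for c in ("wrist","scene","side"):
    im=imaging.get_image(c); save(im,c+"8.png")
    for n,z in (("toggle_lever_tip",.14),("resistor",.07),("screwdriver",0),("relay",.05),("brick",0),("fan",0)):
        for r in finder.spot_point(n,c)[:1]: print(c,n,round(r["conf"],2),atz(im,r["point"],z))
w=cv2.imread("pics/wrist8.png"); sd=cv2.imread("pics/scene8.png")[170:270,170:310]; cv2.imwrite("pics/c8.png",cv2.hconcat([cv2.resize(w,(400,300)),cv2.resize(sd,(400,300))]))
E
```

```text
time: 13.45
position: [0.616, -0.2963, 0.1066]
tool_rot: [3.022, -0.857, 0.0]
ft_force: [0.7, -5.3, -1.7]
grip_width: 0.156
time: 14.65
position: [0.6158, -0.2965, 0.1066]
tool_rot: [2.777, -1.466, 0.0]
ft_force: [0.8, -4.3, -0.9]
grip_width: 0.161
[ 0.828 -4.31  -0.855] turned 1.2565818257658667 [ 0.     0.     0.002  0.     0.002  0.    -0.001]
wrist brick 0.36 [ 0.599 -0.239  0.   ]
scene toggle_lever_tip 0.6 [ 0.615 -0.158  0.14 ]
scene relay 0.55 [0.573 0.182 0.05 ]
scene brick 0.93 [0.455 0.474 0.   ]
scene fan 0.55 [ 0.46  -0.486  0.   ]
side toggle_lever_tip 0.55 [ 0.618 -0.179  0.14 ]
side resistor 0.38 [ 0.536 -0.262  0.07 ]
side screwdriver 0.69 [ 0.568 -0.008  0.   ]
side relay 0.72 [0.565 0.19  0.05 ]
side brick 0.61 [0.451 0.475 0.   ]
side fan 0.71 [ 0.455 -0.501  0.   ]
```

View pics/c8.png

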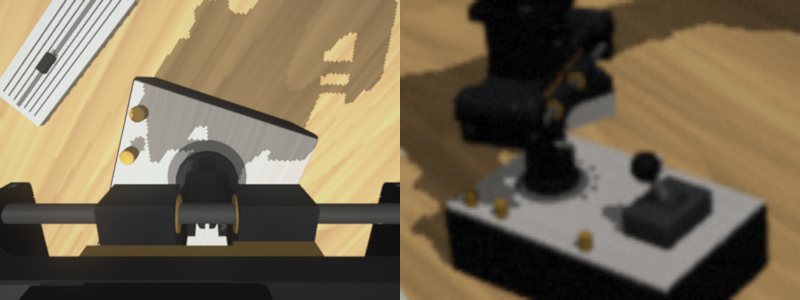

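The knob is still held square between the fingers, with the tool turned 1.257 rad. The jaws opened 0.9 mm, so it lags at most about 0.05 rad, inside the ±0.13 tolerance. The lever is still over. I hold briefly and hand in.

```bash
python3 -m jog '[[[0,0,0,0,0,0,0],[0,0,0,0,0,0,0],[0,0,0,0,0,0,0]]]'; python3 -c "
from bench import close_job
print(close_job())"
```

```text
time: 16.0
position: [0.6159, -0.2965, 0.1066]
tool_rot: [2.777, -1.466, 0.0]
ft_force: [1.4, -4.8, -0.8]
grip_width: 0.159
the job is handed in; nothing more can be done
None
```

I pushed the lever fully over to the far side while the knob was still at zero. I then gripped the bar knob at 40 N, turned it in 24° steps with about a second's pause on the first and second clicks, and handed the job in at 16 s, still gripping it on the third. `close_job()` gave no verdict, so the results below are from my own checks.

- **Knob:** the tool had turned 1.257 rad and was standing still. The jaws opened about 0.8 mm during the turn, so the knob may lag the tool by up to about 0.05 rad, inside the 0.13 rad tolerance. I had no direct reading of the knob's angle.
- **Lever:** it reached its stop at 8.6 N, and the wrist camera put the ball at about +24 mm along the box's x. The later pictures still show it over. The scene and side camera estimates of the ball differed by about 2 cm in y at the end, because the gripper was close by.
- **Bystanders:** the brick, relay, resistor and screwdriver came out within about 1 cm of their first positions. The fan's first estimates disagreed. The scene camera's fan estimate shifted about 23 mm, which I put down to finder noise because nothing went near the fan. The side camera's first fan report was clearly a mistaken one.

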